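# Read the return-spring force of a beam gate at half travel

### The job

Check the return spring of the sliding beam gate: pick up the flat pull gauge from the table, put its wire eye over the upright pin on the shutter's pull tongue, and with the gauge draw the shutter open, pulling level and in line with the slide, until it stands at half travel, its edge at the middle of the round opening. Finish while holding it there, still, on the gauge, so that the force can be read; do not let go, do not pull the gauge to the end of its range, do not touch the gate or shutter with the gripper, and leave the other things on the table where they are.

Things in the scene. Friction and masses are not known exactly. Their poses are not given: they have to be found in the camera images.
- gate: Spring-return beam gate bolted to the table: black foot (x -28 to +52 mm, y -42 to +42 mm), column, and upright black 120 x 84 mm frame plate. Origin: on the table below the opening's centre; z up, y along the slide; shutter side faces -x. Frame, rails and spring barrel reach from y = -75 to +45 mm, top at 142 mm; beyond y = -75 mm only the shutter's tongue stands out.
- gate_opening (a point): Centre of the gate's round 46 mm opening, 100 mm above the table, at y = 0 of the gate. The shutter is a bright steel blade in black rails in front of it that opens toward the gate's -y. The top rail carries an engraved scale, a line each 10 mm, long lines at closed, half (right above this centre) and full travel.
- gate_blade (a joint): Travel of the shutter along the gate's -y, in m: 0 closed (as it starts; its +y edge 30 mm to the +y side of the opening's centre), 0.030 half travel (that edge at the centre), 0.060 full travel at its stop. A spring closes it: about 2 N at 0, 6 N at half, 10 N at full travel.
- gate_pin (a point): Middle of the foot of the upright steel pin on the shutter's pull block: 107 mm above the table and, closed, 98 mm from the opening's centre toward the gate's -y; moves with the shutter. Pin 8 mm thick with an 11 mm domed head, 22 mm tall in all; nothing stands above it. The block under it is 18 x 16 mm, 14 mm high. Axes as the gate's.
- gauge: Loose flat spring pull gauge lying on the table: body 104 mm long (x), 24 mm wide (y; the black end caps 26 mm), 20 mm high, 0.12 to 0.19 kg, with a scale on top. Origin: centre of its underside. A steel rod with a wire eye comes out of its +x end; a black thumb knob ends it at x = -70 mm. Take it by the sides at the middle of the body.
- gauge_rod (a joint): How far the gauge's rod is pulled out, in m: 0 at rest, 0.040 at its end stop. Spring force 1 N at the start of pull plus 1 N for every 4 mm (6 N at 0.020).
- gauge_eye (a point): Centre of the gauge's round wire eye: 98 mm from the gauge's origin along its +x and 10 mm above its underside with the rod at rest, moving out with the rod. The eye lies flat (its axis is the gauge's z); 20 mm inside, 28 mm outside, wire 4 mm.
- meter_head: Bystander, to be left alone: black round power sensor head, 44 mm across, 16 mm high, lying on the table. Origin: centre of its underside.
- optic_box_round: Bystander, to be left alone: clear round optic box, 41 mm across, 18 mm high. Origin: centre of its underside.
- filter_box: Bystander, to be left alone: flat white square box, 63 x 63 x 22 mm. Origin: centre of its underside.

How it is judged:
On the way, in this order (a step that is already met when the one before it is completed fails the run):
1. the gauge's eye is over the pin, the shutter still closed (horizontal distance between gauge_eye and gate_pin below 0.01 m and z of gauge_eye in the frame of gate_pin between -0.002 and 0.019 m and value of joint gate_blade below 0.01 m), for 0.1 s.
2. the gauge draws the shutter off its closed stop (horizontal distance between gauge_eye and gate_pin below 0.01 m and z of gauge_eye in the frame of gate_pin between -0.002 and 0.019 m and value of joint gate_blade above 0.012 m and value of joint gauge_rod above 0.005 m), for 0.1 s.
At the end, for the whole second after the job is handed in: Held through the last second: the shutter stands still at half travel, 30 mm open within 5 mm, drawn by the gauge: its eye is round the pin, its rod is pulled out by 12 to 36 mm, the gripper holds the gauge, in line with the slide within 0.22 rad, and nothing of the robot touches the gate (horizontal distance between gauge_eye and gate_pin below 0.01 m and z of gauge_eye in the frame of gate_pin between -0.002 and 0.019 m and value of joint gate_blade between 0.025 and 0.035 m and velocity of joint gate_blade between -0.005 and 0.005 m/s and value of joint gauge_rod between 0.012 and 0.036 m and contact force between the fingers and gauge above 2 N and contact force between each of the arm, the fingers and gate below 0.5 N and angle between the x axis of gauge and the y axis of gate, either way round below 0.22 rad); the arm keeps its last pose, push and grip.
It fails at once if the gripper or arm pushes the gate or shutter (over 3 N) (contact force between any of the fingers, the arm and gate above 3 N).
It fails at once if the gauge is pulled to its end stop (value of joint gauge_rod above 0.039 m).
It fails at once if a bystander is moved by more than 20 mm (distance of any of meter_head, optic_box_round, filter_box from where it was at the start of the episode above 0.02 m).
It also fails if it takes over 42 s, if anything falls off the work surface, if the arm or the gripper's body presses on something with over 40 N, if the wrist force passes 120 N, or if a joint passes its speed limit or range.

### The arm

A 6-joint arm with a two-finger parallel gripper is mounted at the origin on a cart in front of the work surface, level with it; the furniture and walls round the work are solid. World frame = base frame: x ahead of the robot, y to its left, z up, the work surface at z = 0. Lengths are in m, angles in rad, forces in N, time in s.
With the tool pointing down it reaches from about 0.3 to 0.825 m from the base axis. Payload 5.4 kg.
Tool frame: the origin (TCP) lies at the very end of the fingers, on their centre line; the grasp point (between the pads) lies 19 mm behind it; z points along the fingers, y is the line along which they close (so a half turn about z gives the same grasp; the last joint's range is limited). The gripper opens to 92 mm and grips with 3 to 60 N. Pads are 20 mm wide; open, the fingers measure 128 mm over their backs; the gripper's body (75 mm by 189 mm) begins 69 mm behind the grasp point.
Start: joints at [-1.484, 0.158, 1.597, -0, 1.386, -0.21], TCP at [0.168, -0.55, 0.215] pointing down, gripper open.
Joint ranges: [-2.91, 2.91], [-0.94, 2.29], [0.18, 2.7], [-1.29, 4.43], [0.17, 2.64], [-3, 3]. Speed limits (rad/s): [2.57, 2.57, 3.14, 3.14, 3.14, 3.14].

### API

Orientations are given as a rotation vector (axis times angle).
In Python, from workcell import bot gives the robot as it stands. Calls block until the motion is done:
- bot.goto(position, orientation): joint-space move of the TCP to a pose.
- bot.line_to(position, rot=None, max_speed=0.15): straight line of the TCP; rot=None keeps the orientation; max_speed is the mean speed in m/s.
- bot.set_joints(angles): joint-space move.
- bot.set_gripper(opening, newtons=None): opening from 0.0 (shut) to 1.0 (fully open); newtons is the grip in N (None keeps the last); returns when the fingers have stopped.
- bot.hold(seconds).
- bot.inverse_kinematics(position, orientation): joint angles nearest the present ones, or None.
- bot.read_camera(name): name is "scene" or "top"; returns a dict with "pixels" (400x640x3 uint8, blue, green, red), "fx", "fy", "cx", "cy" (pixels), "R" (3x3) and "t" (3): a world point X has camera coordinates R X + t. Camera axes: x right, y down, z forward; pixel columns grow to the right and rows downward; lengths in m; the calibration is good to about 2 mm. A picture is of the moment at which its call begins. There is no depth.
A pose or a line that the arm cannot do raises bot.MotionError and nothing moves.
- bot.job_done(): hands the job in; it is judged then, once.
Readings, each from a call of its own:
- bot.current_clock(): time.
- bot.current_joints(): joint angles.
- bot.current_joint_vel(): joint speeds.
- bot.current_effort(): joint torques, N m.
- bot.current_ee_pos(): TCP position.
- bot.current_tool_rot(): TCP orientation.
- bot.current_contact_force(): force on the tool from outside, world axes, zero at the start.
- bot.current_ft_torque(): the same for the moment, N m.
- bot.current_opening(): opening from 0.0 (shut) to 1.0 (fully open).
- bot.current_grip_force(): force on a finger pad.
Only numpy, scipy, OpenCV 4.12 (cv2) and the standard library are available. Lean on these libraries where they do the work, as an engineer would, in place of code of your own. Each camera call takes 0.05 s, during which the arm holds its last target. There are 200 camera calls.

## Working session

There is one attempt and no reset: what is moved stays moved. The work goes in short steps, each a Python script; the robot and the scene stay as the last script left them, time stands still between calls to the robot, and variables do not carry over. Pictures are saved under pics/ and viewed, at most 10 in all, crops included, and the job is handed in when it is done.

```bash
mkdir -p pics
cat > h.py <<'E'
import numpy as np, cv2
from workcell import bot
from scipy.spatial.transform import Rotation as Ro
def cast(c,u,v,z):
    R=np.array(c["R"]);t=np.array(c["t"]);o=-R.T@t
    d=R.T@np.array([(u-c["cx"])/c["fx"],(v-c["cy"])/c["fy"],1]); return o+d*(z-o[2])/d[2]
def proj(c,X):
    p=np.array(c["R"])@np.array(X)+np.array(c["t"]); return np.array([c["fx"]*p[0]/p[2]+c["cx"],c["fy"]*p[1]/p[2]+c["cy"]])
def down(yaw): # tool x axis at yaw in world, z down
    return (Ro.from_euler('z',yaw)*Ro.from_euler('x',np.pi)).as_rotvec()
E
python3 - <<'E'
from h import *
for n in("top","scene"):
    c=bot.read_camera(n);cv2.imwrite(f"pics/{n}0.png",c["pixels"])
    print(n,c["fx"],c["cx"],c["cy"],np.round(-np.array(c["R"]).T@np.array(c["t"]),3),np.round(c["R"],3).tolist())
print(bot.current_clock(),bot.current_tool_rot())
E
```

```text
top 388.48079459599654 314.82166744039284 195.84221171341017 [ 0.352 -0.14   1.006] [[-0.003, -1.0, -0.015], [-0.984, 0.006, -0.179], [0.179, 0.014, -0.984]]
scene 424.73935107002256 317.6629838843042 194.6543816345333 [0.031 0.57  0.678] [[-0.83, -0.557, -0.024], [-0.299, 0.48, -0.825], [0.471, -0.678, -0.565]]
0.1 [-3.10544781e+00 -4.64236847e-01 -1.53735038e-04]
```

View pics/top0.png

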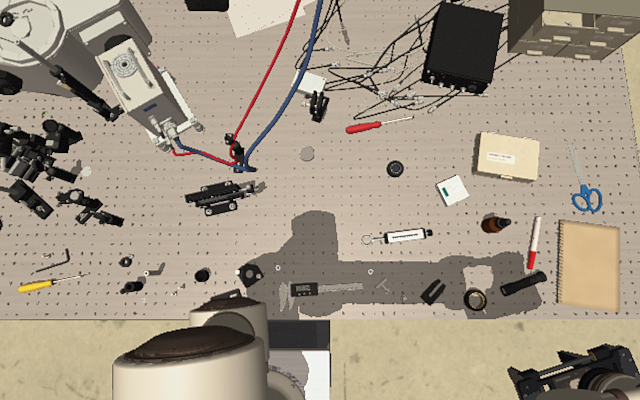

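View pics/scene0.png

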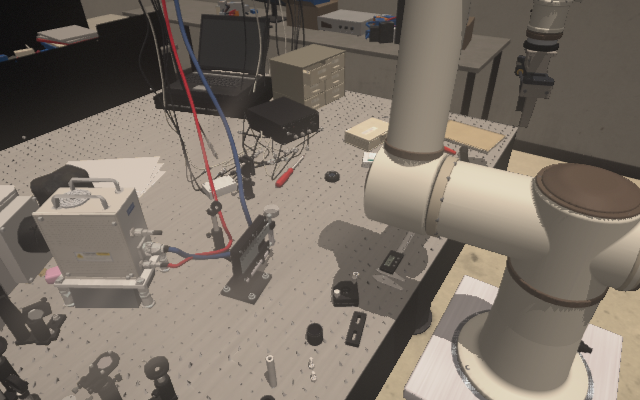

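The top view shows the gauge at about (400,237) with its eye at about (368,240), the gate at about (220,197), the meter head at (395,168), the filter box at (452,190) and the clear round box at about (307,153). In the scene view the gate is at about (252,250). I'll zoom in on the gate and gauge.

Run:
```python
from h import *
a=cv2.imread("pics/top0.png");b=cv2.imread("pics/scene0.png")
f=lambda i,u,v,w,h,s:cv2.resize(i[v:v+h,u:u+w],None,fx=s,fy=s,interpolation=cv2.INTER_CUBIC)
A=f(a,175,160,100,70,4);B=f(a,350,215,100,50,4)
C=f(b,210,195,100,120,4)
out=np.zeros((490,800,3),np.uint8);out[:280,:400]=A;out[285:485,:400]=B;out[:480,400:]=C
cv2.imwrite("pics/crop0.png",out)
```

```text
(no output)
```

View pics/crop0.png

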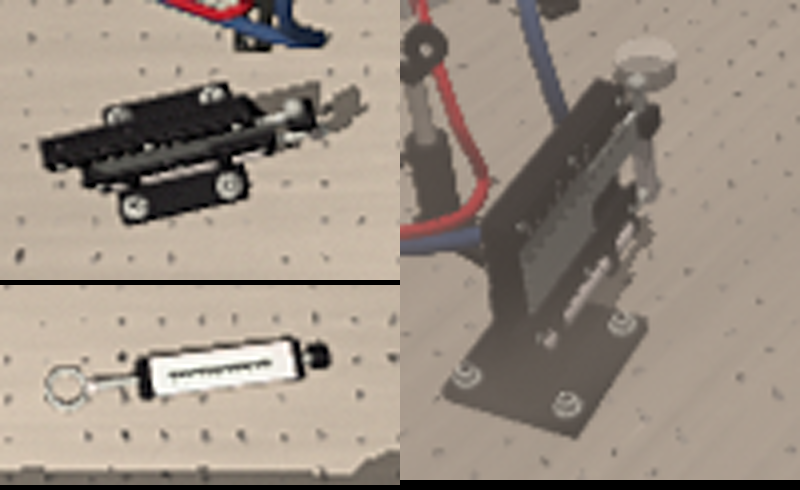

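The crop shows the pin head at about top px (249,186) and scene px (269,215). The foot screws are clear, and the gauge's eye points left, toward world +y. Next I'll measure these precisely.

```bash
cat >> h.py <<'E'
def blob(img,box,f,s=4):
    u,v,w,h=box; r=cv2.resize(img[v:v+h,u:u+w],None,fx=s,fy=s,interpolation=cv2.INTER_CUBIC)
    n,l,st,ce=cv2.connectedComponentsWithStats(f(r).astype(np.uint8))
    return [(int(st[i,4]),((ce[i]+.5)/s-.5+[u,v]).round(2),(l==i)) for i in np.argsort(-st[:,4]) if i and st[i,4]>8]
def tri(c1,p1,c2,p2):
    L=[]
    for c,p in((c1,p1),(c2,p2)):
        a=cast(c,*p,0);b=cast(c,*p,.3);L.append((a,(b-a)/np.linalg.norm(b-a)))
    (a,d),(b,e)=L;s=np.linalg.lstsq(np.c_[d,-e],b-a,rcond=None)[0]
    P,Q=a+s[0]*d,b+s[1]*e;return (P+Q)/2,np.linalg.norm(P-Q)
E
python3 - <<'E'
from h import *
T=bot.read_camera("top");S=bot.read_camera("scene");a=T["pixels"];b=S["pixels"]
g=lambda r:r.min(2)
# gauge
w=blob(a,(378,222,60,26),lambda r:g(r)>225)[0];print("label",w[:2])
k=blob(a,(378,222,60,26),lambda r:r.max(2)<70)
for x in k[:4]:print("dark",x[:2],cast(T,*x[1],.012).round(4))
ys,xs=np.nonzero(w[2]);(cx,cy),sz,an=cv2.minAreaRect(np.c_[xs,ys].astype(np.float32))
box=cv2.boxPoints(((cx,cy),sz,an));box=(box+.5)/4-.5+[378,222]
P=np.array([cast(T,*q,.02) for q in box]);print("label corners",P.round(4).tolist(),"c",P.mean(0).round(4))
e=blob(a,(358,230,15,18),lambda r:g(r)>215)
for x in e[:3]:print("eye",x[:2],cast(T,*x[1],.01).round(4))
# pin
for x in blob(a,(242,180,15,13),lambda r:g(r)>140)[:4]:print("pinT",x[:2],cast(T,*x[1],.125).round(4))
for x in blob(b,(260,207,18,16),lambda r:g(r)>150)[:4]:print("pinS",x[:2],cast(S,*x[1],.125).round(4))
X,d=tri(T,(249.2,186),S,(268.7,214.7));print("tri",X.round(4),d)
for x in blob(a,(195,180,50,40),lambda r:g(r)>150)[:12]:print("scr",x[:2],cast(T,*x[1],.01).round(4))
f=lambda i,u,v,w,h,s:cv2.resize(i[v:v+h,u:u+w],None,fx=s,fy=s,interpolation=cv2.INTER_NEAREST)
o=np.zeros((400,800,3),np.uint8);o[:,:400]=f(a,230,173,40,40,10);o[:,400:]=f(b,248,198,40,40,10);cv2.imwrite("pics/pin.png",o)
E
```

```text
label (3179, array([405.04, 235.34]))
dark (456, array([385.61, 237.98])) [ 0.4221 -0.3055  0.012 ]
dark (400, array([429.35, 232.25])) [ 0.4362 -0.4171  0.012 ]
dark (250, array([423.98, 232.57])) [ 0.4354 -0.4034  0.012 ]
dark (10, array([380.08, 232.62])) [ 0.4358 -0.2919  0.012 ]
label corners [[0.4334, -0.309, 0.02], [0.4439, -0.3966, 0.02], [0.422, -0.3981, 0.02], [0.4116, -0.3109, 0.02]] c [ 0.4277 -0.3536  0.02  ]
eye (15, array([372.12, 240.12])) [ 0.417  -0.2714  0.01  ]
pinT (301, array([245.81, 187.48])) [0.5323 0.0326 0.125 ]
pinT (270, array([245.2 , 180.54])) [0.5488 0.0345 0.125 ]
pinT (156, array([255.63, 182.42])) [0.5442 0.0101 0.125 ]
pinT (33, array([255.17, 189.17])) [0.5282 0.0108 0.125 ]
pinS (539, array([270.38, 207.79])) [0.5524 0.0041 0.125 ]
pinS (59, array([268.72, 214.48])) [0.5399 0.0252 0.125 ]
tri [0.5372 0.0257 0.1253] 0.00350970405470807
scr (7259, array([224.18, 212.98])) [0.4887 0.1095 0.01  ]
scr (2481, array([204.62, 183.06])) [0.5684 0.1643 0.01  ]
scr (596, array([238.02, 181.06])) [0.5732 0.0762 0.01  ]
scr (189, array([208.16, 211.94])) [0.4917 0.1514 0.01  ]
scr (170, array([230.84, 206.18])) [0.5065 0.0928 0.01  ]
scr (84, array([242.9, 189. ])) [0.5519 0.0627 0.01  ]
scr (64, array([225.77, 183.18])) [0.5678 0.1084 0.01  ]
scr (56, array([225.01, 201.25])) [0.5196 0.1085 0.01  ]
scr (52, array([228.67, 182.9 ])) [0.5685 0.1007 0.01  ]
scr (45, array([216.23, 203.24])) [0.5144 0.1313 0.01  ]
scr (43, array([211.84, 204.25])) [0.5118 0.1427 0.01  ]
scr (37, array([221.06, 202.19])) [0.5171 0.1188 0.01  ]
```

View pics/pin.png

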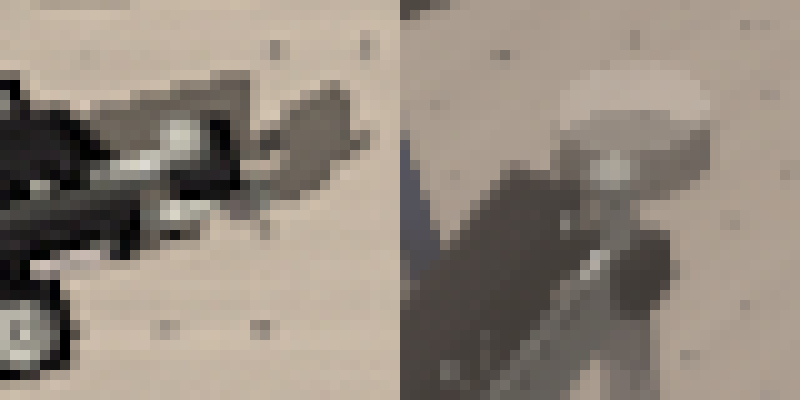

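The pin head centre is at top px (247.8,186.4) and scene px (268.8,214.5). The hanging cables could be near the arm's path, so I'll triangulate the pin and check where the cables are.

Run:
```python
from h import *
T=bot.read_camera("top");S=bot.read_camera("scene");a=T["pixels"];b=S["pixels"]
X,d=tri(T,(247.8,186.4),S,(268.8,214.5));print("pin",X.round(4),d)
for z in(.122,.127):print(cast(T,247.8,186.4,z).round(4),cast(S,268.8,214.5,z).round(4))
print("eye",cast(T,366.4,239.8,.01))
def mask(i,col):
    i=i.astype(int);B,G,R=i[...,0],i[...,1],i[...,2]
    return (B-R>30) if col=='b' else (R-B>60)&(R-G>60)
for col in 'br':
    mt,ms=mask(a,col),mask(b,col)
    for v in range(5,165,20):
        us=np.nonzero(mt[v,200:340])[0]
        if not len(us):continue
        u=200+np.median(us);r=[]
        for z in np.arange(0,.9,.01):
            q=proj(S,cast(T,u,v,z)).round().astype(int)
            if 0<=q[0]<640 and 0<=q[1]<400 and ms[q[1],q[0]]:r.append(z)
        print(col,u,v,[(round(z,2),*cast(T,u,v,z)[:2].round(2)) for z in (r[:1]+r[-1:])])
u=np.array([.235,-.972]);u/=np.linalg.norm(u)
yaw=np.arctan2(-u[1],-u[0]);print("yaw",yaw)
for nm,p,y in(("grasp",(.428,-.3535,.003),np.radians(96.8)),("hook",(*(X[:2]+.098*u),.107),yaw),("end",(*(X[:2]+.154*u),.107),yaw)):
    for k in(0,-np.pi):
        q=bot.inverse_kinematics(p,down(y+k));print(nm,k,np.round(p,4),None if q is None else np.round(q,2))
```

```text
pin [0.5353 0.0281 0.1283] 0.002546623107021896
[0.5355 0.0286 0.122 ] [0.5424 0.0222 0.122 ]
[0.5344 0.0277 0.127 ] [0.5378 0.0272 0.127 ]
eye [ 0.41785679 -0.25686457  0.01      ]
b 319.0 5 [(np.float64(0.31), np.float64(0.87), np.float64(-0.14)), (np.float64(0.31), np.float64(0.87), np.float64(-0.14))]
b 314.5 25 [(np.float64(0.29), np.float64(0.84), np.float64(-0.13)), (np.float64(0.29), np.float64(0.84), np.float64(-0.13))]
b 310.5 45 [(np.float64(0.5), np.float64(0.66), np.float64(-0.13)), (np.float64(0.5), np.float64(0.66), np.float64(-0.13))]
b 304.0 65 []
b 295.5 85 [(np.float64(0.21), np.float64(0.74), np.float64(-0.09)), (np.float64(0.21), np.float64(0.74), np.float64(-0.09))]
b 284.5 105 []
b 270.5 125 []
b 254.0 145 []
r 296.5 5 [(np.float64(0.29), np.float64(0.88), np.float64(-0.09)), (np.float64(0.3), np.float64(0.87), np.float64(-0.09))]
r 289.5 25 [(np.float64(0.26), np.float64(0.86), np.float64(-0.08)), (np.float64(0.27), np.float64(0.85), np.float64(-0.08))]
r 280.5 45 [(np.float64(0.24), np.float64(0.82), np.float64(-0.06)), (np.float64(0.24), np.float64(0.82), np
[... 333 characters left out ...]
02)), (np.float64(0.17), np.float64(0.72), np.float64(0.02))]
r 240.0 125 []
r 231.5 145 [(np.float64(0.01), np.float64(0.67), np.float64(0.1)), (np.float64(0.11), np.float64(0.64), np.float64(0.07))]
yaw 1.8080138069286738
grasp 0 [ 0.428  -0.3535  0.003 ] [-0.91  0.37  1.8   0.    0.97 -1.03]
grasp -3.141592653589793 [ 0.428  -0.3535  0.003 ] [-0.91  0.37  1.8  -0.    0.97  2.11]
hook 0 [ 0.5583 -0.0671  0.107 ] [-0.33  0.23  1.73  0.    1.17 -0.57]
hook -3.141592653589793 [ 0.5583 -0.0671  0.107 ] [-0.33  0.23  1.73 -0.    1.17  2.57]
end 0 [ 0.5715 -0.1216  0.107 ] [-0.42  0.29  1.67  0.    1.19 -0.65]
end -3.141592653589793 [ 0.5715 -0.1216  0.107 ] [-0.42  0.29  1.67 -0.    1.19  2.49]
```

Run:
```python
from h import *
y=np.radians(96.8)
bot.set_gripper(.65,40)
bot.goto((.428,-.3535,.10),down(y))
bot.line_to((.428,-.3535,.003),max_speed=.12)
bot.set_gripper(0,40)
print(bot.current_opening()*92,bot.current_grip_force(),bot.current_clock())
bot.line_to((.428,-.3535,.17),max_speed=.15)
u=np.array([.235,-.972]);u/=np.linalg.norm(u)
pin=np.array([.535,.028]);p=pin+.098*u
# pre-hook: 40 mm back along the slide, eye 18 mm above pin top
bot.goto((*(p+.04*u),.148),down(1.808))
T=bot.read_camera("top");S=bot.read_camera("scene")
print(bot.current_ee_pos(),bot.current_opening()*92,bot.current_clock())
f=lambda i,u,v,w,h,s:cv2.resize(i[v:v+h,u:u+w],None,fx=s,fy=s,interpolation=cv2.INTER_CUBIC)
cv2.imwrite("pics/pre.png",np.hstack([f(T["pixels"],215,150,100,100,4),f(S["pixels"],220,170,100,100,4)]))
e=(*(pin+.04*u),.155);print(proj(T,e),proj(S,e))
```

```text
23.452321483454302 39.99821662902832 3.825
[ 0.56722874 -0.10766652  0.148126  ] 23.408514576558353 6.2917
[262.72934305 179.41980206] [276.36534858 194.45809913]
```

View pics/pre.png

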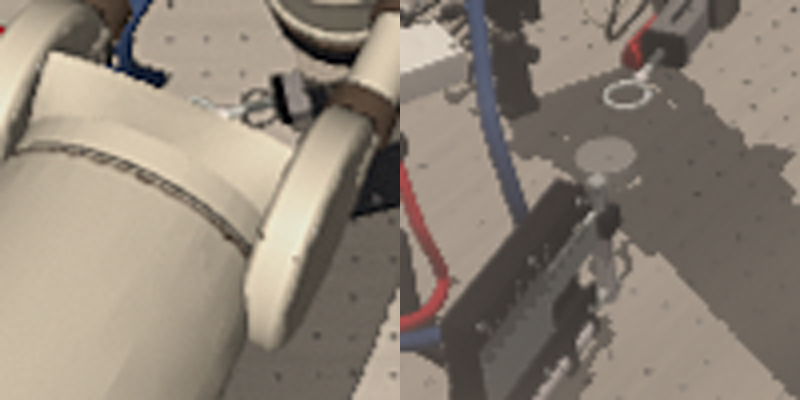

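In the scene view the eye is at about (276.4,193.4), and the projection predicts (276.4,194.5). In the top view the arm hides most of the pin. I'll work out the relative correction from the scene camera.

Run:
```python
from h import *
S=bot.read_camera("scene")
b=blob(S["pixels"],(268,185,18,17),lambda r:r.min(2)>150,8)
for x in b[:3]:
    ys,xs=np.nonzero(x[2]);bb=[(xs.min()+.5)/8-.5+268,(xs.max()+.5)/8-.5+268,(ys.min()+.5)/8-.5+185,(ys.max()+.5)/8-.5+185];print(x[:2],np.round(bb,2))
tcp=bot.current_ee_pos();u=np.array([.235,-.972]);u/=np.linalg.norm(u)
e=np.r_[tcp[:2]-.098*u,.155];print("eye cmd",e)
for q in((276.4,193.4),b[0][1]):print(cast(S,*q,.155).round(4),cast(S,*q,.157).round(4))
for z in(.124,.126,.128):print(z,cast(S,268.8,214.5,z).round(4), proj(S,(.535,.028,z)).round(2))
```

```text
(502, array([280.06, 188.1 ])) [278.31 281.94 185.94 189.81]
(160, array([275.83, 196.05])) [273.69 277.94 195.81 196.31]
(153, array([271.46, 194.13])) [270.81 272.56 192.06 195.44]
eye cmd [ 0.54419182 -0.0123719   0.155     ]
[ 0.5469 -0.0142  0.155 ] [ 0.5449 -0.0119  0.157 ]
[ 0.5531 -0.0351  0.155 ] [ 0.5511 -0.0328  0.157 ]
0.124 [0.5406 0.0242 0.124 ] [269.69 216.23]
0.126 [0.5387 0.0262 0.126 ] [269.61 215.49]
0.128 [0.5369 0.0281 0.128 ] [269.53 214.75]
```

The bias-corrected pin from the scene view is (0.5356,0.0285), and the top view gives (0.5348,0.028), so they agree. Next I move above the pin and lower in small steps while watching the force.

Run:
```python
from h import *
u=np.array([.235,-.972]);u/=np.linalg.norm(u)
p=np.array([.5353,.0282])+.098*u
bot.line_to((*p,.148),max_speed=.05)
bot.hold(.2);f0=np.array(bot.current_contact_force());print(f0.round(2))
for z in np.arange(.140,.1065,-.004):
    bot.line_to((*p,z),max_speed=.03)
    f=np.array(bot.current_contact_force())-f0;print(round(z,3),f.round(2))
    if abs(f).max()>3:break
bot.hold(.2)
S=bot.read_camera("scene");T=bot.read_camera("top");print(bot.current_clock(),proj(S,(.5353,.0282,.115)))
f=lambda i,u,v,w,h,s:cv2.resize(i[v:v+h,u:u+w],None,fx=s,fy=s,interpolation=cv2.INTER_CUBIC)
cv2.imwrite("pics/hook.png",np.hstack([f(S["pixels"],240,180,60,60,6),f(T["pixels"],215,150,60,60,6)]))
```

```text
[-0.04 -0.34 -1.44]
0.14 [-0.04 -0.21  0.89]
0.136 [0.77 0.64 0.12]
0.132 [ 0.69 -0.52  1.32]
0.128 [ 0.26 -0.58  0.54]
0.124 [0.43 0.69 0.84]
0.12 [-0.44  1.19  0.46]
0.116 [ 0.08  0.61 -0.84]
0.112 [ 0.48  0.22 -0.31]
0.108 [ 0.37  1.02 -0.14]
10.475 [269.88470695 219.52830308]
```

View pics/hook.png

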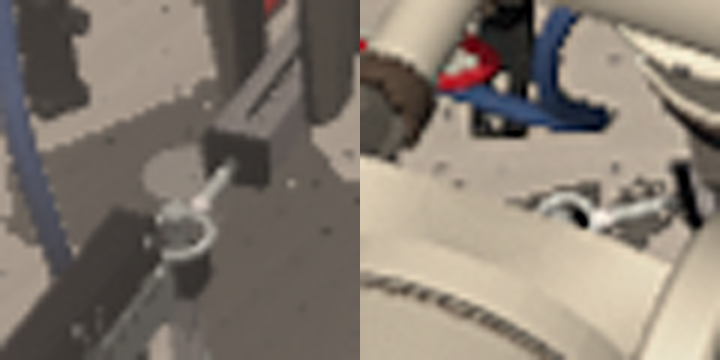

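In the scene view the ring surrounds the pin head at about (270,217), and there was no contact force on the way down. Now I pull level along the slide and monitor the force.

```bash
cat >> h.py <<'E'
U=np.array([.235,-.972]);U/=np.linalg.norm(U);P0=np.array([.5353,.0282])+.098*U
def force(n=20):
    L=[]
    for _ in range(n): bot.hold(.02);L.append(bot.current_contact_force())
    return np.mean(L,0)
E
python3 - <<'E'
from h import *
f0=force();print(f0.round(2))
for d in(.012,.022,.032,.042,.050,.056):
    bot.line_to((*(P0+d*U),.108),max_speed=.03);f=force()-f0
    print(d,"pull",round(-f[:2]@U,2),"lat",round(f[:2]@[-U[1],U[0]],2),"z",round(f[2],2))
    if -f[:2]@U>8:break
bot.hold(.2);print(bot.current_clock(),bot.current_opening()*92)
S=bot.read_camera("scene");T=bot.read_camera("top")
for d in(0,.03):print(proj(S,np.r_[np.array([.5353,.0282])+d*U,.127]))
f=lambda i,u,v,w,h,s:cv2.resize(i[v:v+h,u:u+w],None,fx=s,fy=s,interpolation=cv2.INTER_CUBIC)
cv2.imwrite("pics/pull.png",np.hstack([f(S["pixels"],225,170,80,100,5),f(T["pixels"],215,150,80,100,5)]))
E
```

```text
[ 0.09 -0.16 -1.27]
0.012 pull 2.36 lat -0.27 z -0.09
0.022 pull 3.33 lat -0.37 z -0.15
0.032 pull 4.03 lat -0.62 z -0.26
0.042 pull 4.87 lat -0.69 z -0.18
0.05 pull 5.86 lat -0.68 z 0.03
0.056 pull 6.2 lat -0.63 z -0.38
15.775 23.670469016861105
[269.3994161  215.12191118]
[275.29112057 207.3375249 ]
```

View pics/pull.png

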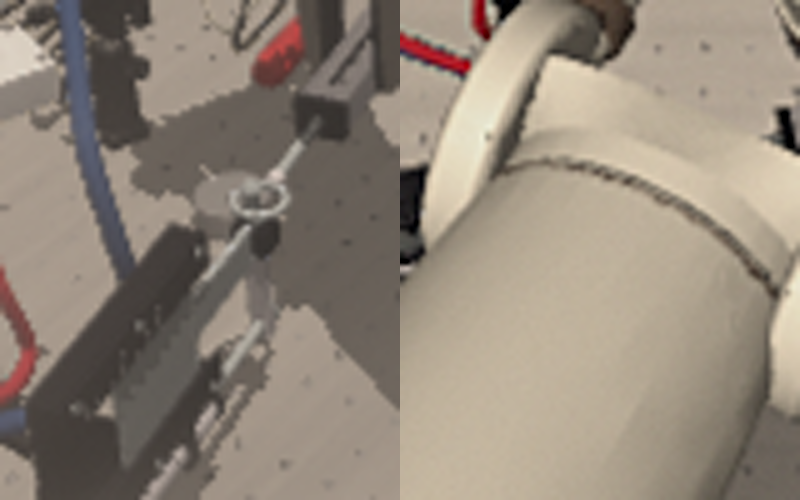

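The pull is 6.2 N, which puts the rod at about 21 mm and the blade at about 29 mm. The ring and pin are at about scene (276.6,209), as expected. I'll compare with the start image to confirm the travel.

Run:
```python
from h import *
S=bot.read_camera("scene")["pixels"];A=cv2.imread("pics/scene0.png")
cv2.imwrite("pics/scene1.png",S)
f=lambda i,u,v,w,h,s:cv2.resize(i[v:v+h,u:u+w],None,fx=s,fy=s,interpolation=cv2.INTER_NEAREST)
g=lambda i:np.clip(f(i,230,198,57,85,7).astype(float)*1.7,0,255)
cv2.imwrite("pics/cmp.png",np.hstack([g(A),g(S)]))
```

```text
[ WARN:0@2.213] global loadsave.cpp:1063 imwrite_ Unsupported depth image for selected encoder is fallbacked to CV_8U.
```

View pics/cmp.png

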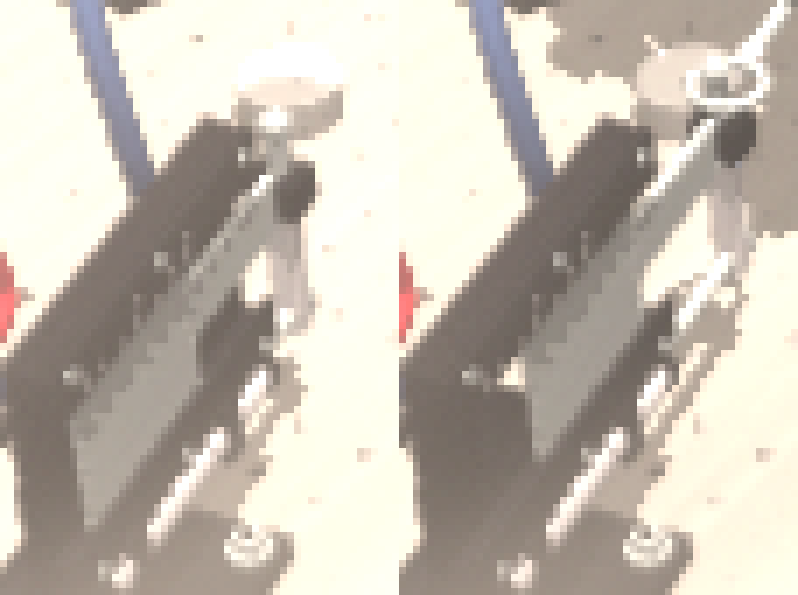

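Run:
```python
from h import *
S=bot.read_camera("scene");pin=np.array([.5353,.0282])
for nm,s,z,obs in(("block",0,.1,(6.6,-8.1)),("low corner",-.128,.075,(8,-9.6))):
    a=np.r_[pin+s*U,z];j=proj(S,a+np.r_[.03*U,0])-proj(S,a)
    print(nm,proj(S,a).round(1),j.round(2),"travel mm",30*np.dot(obs,j)/np.dot(j,j))
A=cv2.imread("pics/scene0.png")[...,::1].astype(np.float32);B=S["pixels"].astype(np.float32)
# subpixel shift of the dark block by template matching
t=A[220:231,267:277].mean(2);t=cv2.resize(t,None,fx=8,fy=8,interpolation=cv2.INTER_CUBIC)
r=cv2.resize(B[205:230,265:290].mean(2),None,fx=8,fy=8,interpolation=cv2.INTER_CUBIC)
m=cv2.minMaxLoc(cv2.matchTemplate(r,t,cv2.TM_CCOEFF_NORMED));print(m[1],m[3][0]/8+265-267,m[3][1]/8+205-220)
print(force().round(2))
```

```text
block [270.5 224.9] [ 5.77 -7.9 ] travel mm 32.00060229412379
low corner [243.8 272.8] [ 7.04 -9.93] travel mm 30.703104071517167
0.6622309684753418 6.0 -7.125
[-1.99  5.93 -1.41]
```

The travel estimates are 32, 30.7 and about 28 mm from the images and 29 mm from the force balance, all within tolerance. The hold is steady at about 6.2 N, so I'm handing it in.

```bash
python3 -c "
from h import *
print(bot.current_clock(),np.abs(bot.current_joint_vel()).max());print(bot.job_done())"
```

```text
16.3083 0.0015022307175191906
the job is handed in; nothing more can be done
None
```

I handed the job in with the gauge holding the shutter still at about half travel: roughly 30 mm open (estimates 28–32 mm), about 6.2 N of pull and the rod out about 21 mm; no pass/fail result came back.

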